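Light the night lamp and point out the pin on the globe

ROBOT

A 6-joint arm with a two-finger parallel gripper is mounted at the origin on the work surface. World frame = base frame: x ahead of the robot, y to its left, z up, the work surface at z = 0. Lengths are in m, angles in degrees, forces in N, time in s.
With the tool pointing down it reaches from about 0.3 to 0.75 m from the base axis. Payload 8.5 kg.
Tool frame: the origin (TCP) lies between the finger pads, 19 mm behind the fingertips; this is the grasp point; z points along the fingers, y is the line along which they close (so a half turn about z gives the same grasp; the last joint's range is limited). The gripper opens to 85 mm and grips with 20 to 120 N. Pads are 22 mm wide; open, the fingers measure 114 mm over their backs; the gripper's body (76 mm by 85 mm) begins 54 mm behind the grasp point. The pads swing forward as they close: fully open they stand 13 mm farther back than shut.
Start: joints at [-80.804, 21.807, 74.336, -0, 83.858, -12.336], TCP at [0.202, -0.512, 0.25] pointing down, gripper open.
Joint ranges: [-178.18, 178.18], [-50.72, 133.34], [12.68, 142.11], [-81.47, 261.47], [9.98, 163.14], [-165.26, 165.26]. Speed limits (degrees/s): [136.94, 136.94, 180, 180, 180, 180].

INTERFACE

Orientations are given as a 3x3 rotation matrix whose columns are the frame's x, y, z axes.
In Python, from rig import observe, cams, ticket gives the robot as it stands.
- The arm moves only by the tool move_arm, never from a script. Its arguments are lists of equal length, an entry for each row: "jaw": the finger opening in cm, from 0 to 8.54; "dp": the shift along the tool's x, y, z in cm, a list of three; "turn": the turn, a rotation vector about the tool's x, y, z in rad, a list of three. In form: {"jaw": [jaw, ...], "dp": [[tx, ty, tz], ...], "turn": [[wx, wy, wz], ...]}. A call has 1 to 12 rows; each row shifts and turns the commanded pose from where the row before left it, along the tool's axes as they then stand; what a row does not reach is not made up. A row lasts 1/12 s, in which the tool goes at most 41.7 mm and 7.16 degrees, less where a joint would pass 70% of its speed; a pose out of reach is approached as far as the arm can. A call is refused whole if a number of a shift passes 4.17 or a number of a turn 0.125, either way. A call with a gripper value outside its range is refused whole. The fingers move at their own pace and stop on an object; "force" is the grip in N (left out, the last holds). Time passes only in rows, so rows that do not move let the fingers close. It gives the time, the measured TCP pose, the force, the opening and the grip force at its end, in the units of the state.
- observe(): the state, without advancing time (a new reading comes with each control period).
- cams.get_image(name): name is "scene" or "top" or "wrist"; returns (picture, depth): 400x640x3 uint8, red, green, blue; 400x640 float32, m along the optical axis (not along the pixel's ray), 0 where there is no reading.
- cams.calibration(name): a dict with "vertical_fov" (degrees; the focal length in pixels is half the picture's height over the tangent of half this angle, whatever the lens; pixels are square), "cx", "cy" (the principal point, pixels), "view" (4x4, takes a point from world to camera coordinates); the wrist camera has in their place "tool_from_camera" (4x4, takes a point from camera to tool coordinates, whose origin is the TCP and whose axes are the flange's). Camera axes: x right, y up, looking along -z (the intrinsics and any distortion apply to the point x, -y, -z); pixel columns grow to the right and rows downward; lengths in m; the calibration is good to about 2 mm. A picture is of the moment at which its call begins: read the wrist's pose just before it. calibration takes no time and is no camera call.
- ticket.close_job(): hands the job in; it is judged then, once.
Trained networks look in the newest picture that a camera, given by its name, has taken for a name from the list of things; names that differ only in an ending like _2 or _b are one class to them, and where a whole thing is asked for, a point or a joint stands for the part that bears it (a point fixed in the world has none). Each returns a list of dicts, best first, with "p" (0 to 1); they miss things now and then, are a little off and sometimes report something else, mostly with a low value. They report only what shows in the picture. A call takes as long as a camera call.
- cams.spot_in(camera, query): "box" ([centre column, centre row, width, height] as shares, 0 to 1, of the picture: columns of its width, rows of its height, round what is visible of it).
- cams.outline_of(camera, query): "mask" (400x640 bool, what is visible of it) and "box" ([centre column, centre row, width, height] as shares, 0 to 1, of the picture: columns of its width, rows of its height, round what is visible of it).
- cams.mark_of(camera, query): "location" ([column, row] as shares, 0 to 1, of the picture: columns of its width, rows of its height: a listed point, or the origin of a listed thing).
The state is a dict: "time_s": time; "q": joint angles; "qvel": joint speeds; "joint_efforts": joint torques, N m; "position": TCP position; "tool_rot": TCP orientation; "ft_force": force on the tool from outside, world axes, zero at the start; "wrist_torque": the same for the moment, N m; "grip_width": finger opening in m; "gripper_force": force on a finger pad.
Only numpy, scipy, OpenCV 4.12 (cv2) and the standard library are available. Lean on these libraries where they do the work, as an engineer would, in place of code of your own. Each camera call takes 0.05 s, during which the arm holds its last target. There are 200 camera calls.

TASK

Get the evening lesson started: gently press the night lamp's button all the way down and let it spring back, then, nudging the globe lightly with the fingertips (no gripping), turn it until its ball-headed pin stands over the tab that sticks out of the globe's foot. Then let go of the globe and point straight down at the ball of the pin, with the fingertips centred about two centimetres above it and not touching, stay there for two to three seconds, and finish still pointing. Do not lift, push or carry any of the other things on the desk.

Things in the scene. Friction and masses are not known exactly. Their poses are not given: they have to be found in the camera images.
- lamp: night lamp, fixed to the desk: flat white plastic foot 130 mm (its x) by 85 mm (its y) by 32 mm high, with a milk-white dome 80 mm wide on its +x half, its top 92 mm above the desk; a round button stands near the foot's -x end. Origin: centre of the underside; z up
- lamp_button_top (a point): centre of the upper face of the lamp's round press button (28 mm across, in a grey housing); it lies 42 mm from the lamp's origin towards the lamp's -x. Pressed straight down
- lamp_button (a joint): travel of the lamp button, 0 up to 0.006 m fully down; a spring brings it back; fully down takes 5 N
- globe_stand: black foot of the globe, fixed to the desk: a disc 140 mm across with a raised bar-shaped tab (12 mm wide, 18 mm high) that sticks out along the foot's +x to 110 mm from the axis; no other tab. Origin: centre of the foot's underside, on the upright axis about which the globe turns; z up
- globe_center (a point): centre of the blue and green plastic globe, 120 mm across, 105 mm above the desk (top at 171 mm). It turns endlessly either way about its upright axis; light friction (0.04 N m) keeps it where it is left. Two pins stick out of its upper half, leaning outwards at 45 degrees: one ball-headed (wanted), one with a flag
- flag_pin (a point): the pin that is not wanted: centre of its thin flat white flag (26 x 18 mm), 64 mm from the axis, 169 mm above the desk, 126 degrees counter-clockwise of the ball-headed pin seen from above
- pin_head (a point): centre of the white ball, 18 mm across, at the outer end of the ball-headed pin: 64 mm from the globe's axis and 169 mm above the desk; the steel stem (6 mm thick) leads from it at 45 degrees down and inwards to the globe 30 mm away. The ball may be pushed sideways to turn the globe. The axes of this point are the globe's own, z up
- globe_mark (a point): the point in the air straight above the tab of the globe's foot, 64 mm from the axis and 169 mm above the desk, where the centre of the pin's ball must come; it moves with the foot only
- glass: bystander: steel drinking glass, 68 mm across, 95 mm high, loose; origin: centre of the underside
- eraser: bystander: blue eraser 55 x 22 x 13 mm, loose; origin: centre of the underside
- stick: bystander: wooden pointer stick, 300 mm long along its x (from -150 to +150 mm), 26 mm thick, with a square dark handle at the -x end, lying loose; origin: below its middle, on the desk
- tin: bystander: flat metal geometry tin 75 x 160 x 18 mm, loose; origin: centre of the underside
- notebook: bystander: closed brown notebook 130 x 110 x 14 mm, loose; origin: centre of the underside
- glue: bystander: small glue bottle 36 mm across, 85 mm high, standing loose; origin: centre of the underside
- sharpener: bystander: steel pencil sharpener 26 x 16 x 12 mm, loose; origin: centre of the underside

How it is judged:
By the outcome, as a careful person would: the job done as asked, in the order asked, and still so for the second after the job is handed in, with the robot touching nothing.
It also fails if it takes over 64 s, if anything falls off the work surface, if the arm or the gripper's body presses on something with over 40 N, if the wrist force passes 120 N, or if a joint passes its speed limit or range.

## Working session

There is one attempt and no reset: what is moved stays moved. The work goes in short steps, Python scripts to look and compute and a tool call to move; the robot and the scene stay as the last step left them, time stands still between calls to the robot, and variables do not carry over. Pictures are saved under pics/ and viewed, at most 13 in all, crops included, and the job is handed in when it is done.

Besides the shell and the picture viewer there is one more tool, called after "Call:" in YAML: its name, and indented under it one key for each argument. move_arm: Moves the arm, as the interface text tells. Its arguments: {"type":"object","properties":{"jaw":{"type":"array","items":{"type":"number"}},"dp":{"type":"array","items":{"type":"array","items":{"type":"number"}}},"turn":{"type":"array","items":{"type":"array","items":{"type":"number"}}},"force":{"type":"number"}},"required":["jaw","dp","turn"]}

```bash
mkdir -p pics; cat > h.py <<'E'
import numpy as np, cv2
from rig import observe, cams, ticket
def ray(cam,u,v,st=None):
    c=cams.calibration(cam); f=200/np.tan(np.radians(c["vertical_fov"]/2))
    d=np.array([(u-c["cx"])/f,-(v-c["cy"])/f,-1.0])
    if "view" in c: M=np.linalg.inv(np.array(c["view"]))
    else:
        T=np.eye(4);T[:3,:3]=np.array(st["tool_rot"]);T[:3,3]=st["position"]; M=T@np.array(c["tool_from_camera"])
    return M[:3,3],M[:3,:3]@d
def at_z(cam,u,v,z,st=None):
    o,d=ray(cam,u,v,st); return o+d*(z-o[2])/d[2]
def at_d(cam,u,v,dep,st=None):
    o,d=ray(cam,u,v,st); return o+d*dep
E
python3 - <<'E'
from h import *
st=observe(); print(st)
for c in ["top","scene"]:
    k=cams.calibration(c); print({a:b for a,b in k.items()})
    im,dep=cams.get_image(c); cv2.imwrite(f"pics/{c}0.png",im[:,:,::-1])
    for n,z in [("lamp_button_top",.04),("lamp",0),("globe_center",.105),("globe_stand",0),("pin_head",.169),("flag_pin",.169),("globe_mark",.169),("glass",0),("glue",0),("stick",0),("tin",0),("notebook",0)]:
        r=cams.mark_of(c,n)
        if r:
            u,v=r[0]["location"][0]*640,r[0]["location"][1]*400
            uu,vv=min(max(int(u),0),639),min(max(int(v),0),399)
            print(c,n,round(r[0]["p"],2),round(u),round(v),at_z(c,u,v,z).round(3),at_d(c,u,v,dep[vv,uu]).round(3))
E
```

```text
{'time_s': 0.0, 'q': array([-8.08032288e+01,  2.18419361e+01,  7.43851045e+01,  8.49509719e-04,
        8.38572169e+01, -1.23366165e+01]), 'qvel': array([ 0.05815273, -0.03035603,  0.0033218 ,  0.03941177,  0.01303667,
       -0.02280772]), 'joint_efforts': array([-2.09153040e-03, -4.48462129e+01, -2.31276941e+01, -2.90242469e-04,
        4.78585411e-03, -6.55696510e-06]), 'position': array([ 0.20182471, -0.51134994,  0.24940082]), 'tool_rot': array([[ 9.30204463e-01,  3.67041699e-01, -2.20482654e-04],
       [ 3.67041618e-01, -9.30203384e-01,  1.45402289e-03],
       [ 3.28593320e-04, -1.43346489e-03, -9.99998919e-01]]), 'ft_force': array([-0.65942409,  0.2992968 ,  0.33474808]), 'wrist_torque': array([0.06821726, 0.02931682, 0.00057357]), 'gripper_force': 0.0, 'grip_width': 0.0855964664085661}
{'vertical_fov': 52.4083657790858, 'cx': 320.1056027953645, 'cy': 203.4188562216284, 'view': array([[-0.01325924, -0.99975968,  0.01745788,  0.05298373],
       [ 0.99130866, -0.01085775,  0.13110774, -0.59938448],
       [-0.13088668,  0.01904454,  0.9912144 , -1.05764182],
       [ 0.      
[... 1340 characters left out ...]
.226  0.04 ]
scene globe_center 0.89 371 192 [0.497 0.238 0.105] [0.538 0.228 0.137]
scene globe_stand 0.56 374 219 [ 0.494  0.256 -0.   ] [0.515 0.251 0.018]
scene pin_head 0.89 394 166 [0.469 0.302 0.169] [0.473 0.301 0.172]
scene flag_pin 0.76 351 167 [0.465 0.184 0.169] [0.469 0.184 0.172]
scene globe_mark 0.85 383 189 [0.569 0.254 0.169] [0.536 0.262 0.143]
scene glass 0.68 286 251 [ 0.606 -0.006  0.   ] [ 0.629 -0.005  0.023]
scene glue 0.7 315 299 [0.779 0.059 0.   ] [0.803 0.057 0.029]
scene stick 0.69 278 283 [ 0.718 -0.03   0.   ] [ 0.731 -0.03   0.015]
scene tin 0.66 413 282 [0.743 0.312 0.   ] [0.759 0.306 0.018]
scene notebook 0.57 354 171 [0.246 0.23  0.   ] [0.472 0.191 0.16 ]
```

```bash
python3 - <<'E'
import cv2
a=cv2.imread("pics/top0.png")[180:310,180:480]; b=cv2.imread("pics/scene0.png")[130:280,170:430]
a=cv2.resize(a,(600,260),interpolation=2);b=cv2.resize(b,(520,300),interpolation=2)
import numpy as np
c=np.zeros((560,600,3),'uint8');c[:260]=a;c[260:,:520]=b;cv2.imwrite("pics/crop0.png",c)
E
```

```text
(no output)
```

View pics/crop0.png

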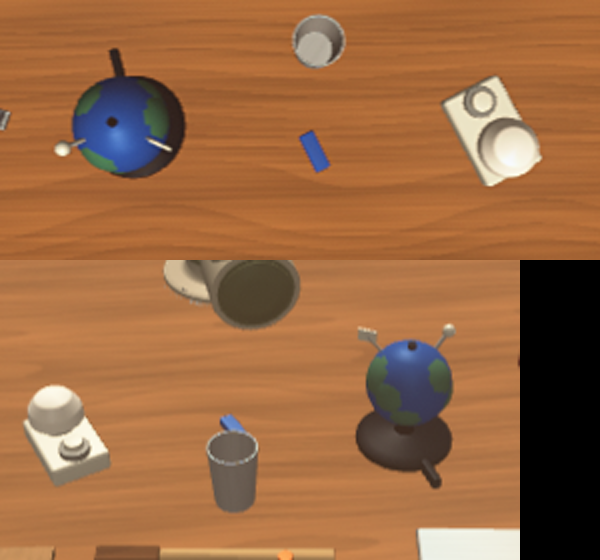

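View pics/top0.png

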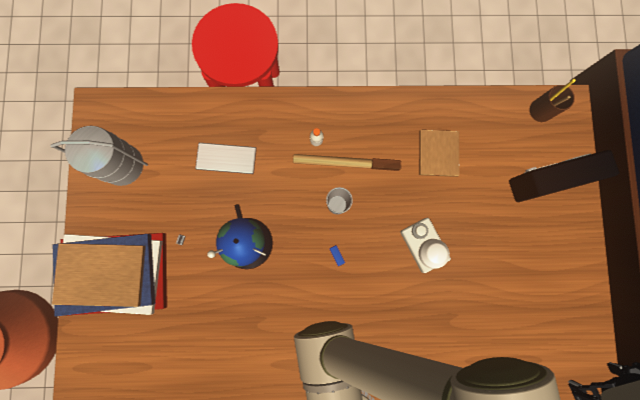

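The top view shows the lamp button at about (420,230), the ball pin at (211,255), the flag at about (263,253) and the tab tip at (238,206). The globe axis comes out near (0.497, 0.242). The pin stands at about 114° and the tab at about 15°, so the globe needs a turn of about 100° clockwise. I'll go to the lamp first.

Call:
move_arm:
  jaw: [0,0,0,0,0,0,0,0,0,0,0,0]
  dp:
    - [3,-1.1,0]
    - [3,-1.1,0]
    - [3,-1.1,0]
    - [3,-1.1,0]
    - [3,-1.1,0]
    - [3,-1.1,0]
    - [3,-1.1,0]
    - [3,-1.1,0]
    - [3,-1.1,0]
    - [3,-1.1,0]
    - [3,-1.1,0]
    - [3,-1.1,0]
  turn:
    - [0,0,0]
    - [0,0,0]
    - [0,0,0]
    - [0,0,0]
    - [0,0,0]
    - [0,0,0]
    - [0,0,0]
    - [0,0,0]
    - [0,0,0]
    - [0,0,0]
    - [0,0,0]
    - [0,0,0]

```text
time_s: 2.3
position: [0.4893, -0.2554, 0.2501]
tool_rot: [[0.93, 0.367, 0.0], [0.367, -0.93, -0.0], [0.0, 0.0, -1.0]]
ft_force: [-0.4, -0.3, -0.1]
grip_width: 0.0002
gripper_force: 0.0
```

```bash
cat > look.py <<'E'
from h import *
import sys
st=observe(); im,dep=cams.get_image("wrist"); cv2.imwrite("pics/%s.png"%sys.argv[1],im[:,:,::-1])
print(st["time_s"],st["position"].round(4),st["tool_rot"].round(3).tolist(),st["ft_force"].round(2))
for a in sys.argv[2:]:
    n,z=a.split("="); r=cams.mark_of("wrist",n)
    for x in r[:2]:
        u,v=x["location"][0]*640,x["location"][1]*400
        uu,vv=min(max(int(u),0),639),min(max(int(v),0),399)
        print(n,round(x["p"],2),round(u),round(v),at_z("wrist",u,v,float(z),st).round(4),at_d("wrist",u,v,dep[vv,uu],st).round(4))
E
python3 look.py w1 lamp_button_top=.055 lamp=0
```

```text
2.3 [ 0.4893 -0.2554  0.2501] [[0.93, 0.367, 0.0], [0.367, -0.93, -0.0], [0.0, 0.0, -1.0]] [-0.44 -0.3  -0.12]
lamp_button_top 0.82 300 129 [ 0.523  -0.2221  0.055 ] [ 0.5229 -0.222   0.0542]
lamp 0.91 303 162 [ 0.484  -0.2373  0.    ] [ 0.4965 -0.2357  0.0621]
```

View pics/w1.png

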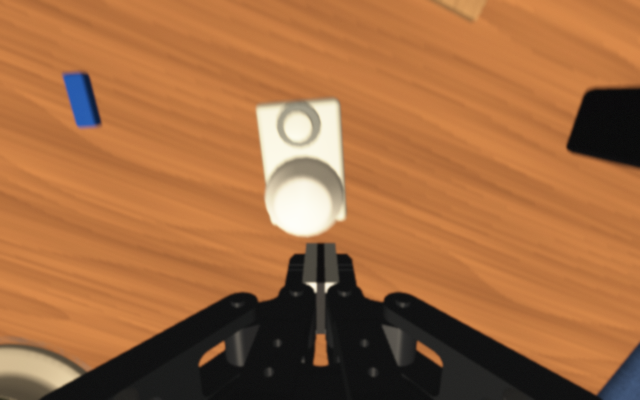

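The wrist view shows the button at (298,127) with the dome below it. The height of 54 mm is plausible. I'll move over the button and descend.

Call:
move_arm:
  jaw: [0,0,0,0,0,0,0,0]
  dp:
    - [2.3,-1,0]
    - [2.25,-0.95,0]
    - [0,0,3.5]
    - [0,0,3.5]
    - [0,0,3.5]
    - [0,0,3.5]
    - [0,0,2.2]
    - [0,0,0]
  turn:
    - [0,0,0]
    - [0,0,0]
    - [0,0,0]
    - [0,0,0]
    - [0,0,0]
    - [0,0,0]
    - [0,0,0]
    - [0,0,0]

```text
time_s: 3.12
position: [0.5209, -0.2216, 0.0838]
tool_rot: [[0.931, 0.366, -0.007], [0.366, -0.931, 0.005], [-0.005, -0.007, -1.0]]
ft_force: [-1.1, 0.4, 0.5]
grip_width: -0.0003
gripper_force: 0.0
```

```bash
python3 look.py w2 lamp_button_top=.055
```

```text
3.1167 [ 0.5209 -0.2216  0.0838] [[0.931, 0.366, -0.007], [0.366, -0.931, 0.005], [-0.005, -0.007, -1.0]] [-1.15  0.37  0.52]
lamp_button_top 0.67 319 245 [ 0.5235 -0.2197  0.055 ] [ 0.531  -0.2169  0.0717]
```

View pics/w2.png

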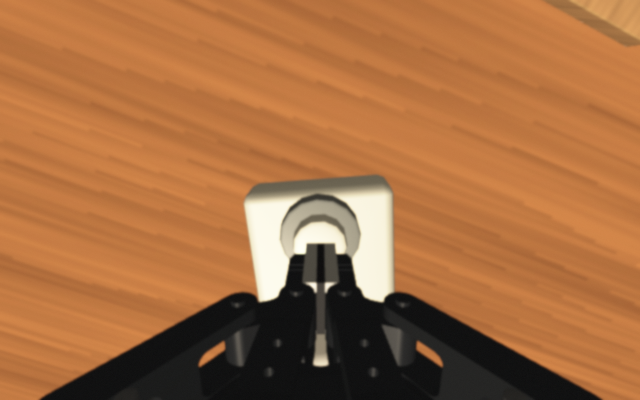

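The fingertips stand over the button, centred in the housing at (319,240). I'll press in small steps.

Call:
move_arm:
  jaw: [0,0,0,0]
  dp:
    - [0,0,0]
    - [0,0,0]
    - [0,0,0.6]
    - [0,0,0]
  turn:
    - [0,0,0]
    - [0,0,0]
    - [0,0,0]
    - [0,0,0]

```text
time_s: 3.55
position: [0.5234, -0.2219, 0.0821]
tool_rot: [[0.93, 0.367, 0.0], [0.367, -0.93, -0.0], [0.0, 0.0, -1.0]]
ft_force: [-1.0, 0.3, -0.0]
grip_width: 0.0003
gripper_force: 0.0
```

Call:
move_arm:
  jaw: [0,0,0,0,0]
  dp:
    - [0,0,0.4]
    - [0,0,0.3]
    - [0,0,0.2]
    - [0,0,0.1]
    - [0,0,0]
  turn:
    - [0,0,0]
    - [0,0,0]
    - [0,0,0]
    - [0,0,0]
    - [0,0,0]

```text
time_s: 3.97
position: [0.5234, -0.2218, 0.0718]
tool_rot: [[0.93, 0.367, -0.0], [0.367, -0.93, 0.0], [-0.0, -0.0, -1.0]]
ft_force: [-0.4, 1.2, 2.2]
grip_width: 0.0001
gripper_force: 0.9
```

Call:
move_arm:
  jaw: [0,0,0]
  dp:
    - [0,0,0.15]
    - [0,0,0.15]
    - [0,0,0]
  turn:
    - [0,0,0]
    - [0,0,0]
    - [0,0,0]

```text
time_s: 4.22
position: [0.5235, -0.2218, 0.069]
tool_rot: [[0.93, 0.367, 0.0], [0.367, -0.93, 0.0], [0.0, 0.0, -1.0]]
ft_force: [-1.4, 1.0, 4.1]
grip_width: 0.0003
gripper_force: 1.8
```

Call:
move_arm:
  jaw: [0,0,0]
  dp:
    - [0,0,0.1]
    - [0,0,0.1]
    - [0,0,0]
  turn:
    - [0,0,0]
    - [0,0,0]
    - [0,0,0]

```text
time_s: 4.47
position: [0.5234, -0.2218, 0.067]
tool_rot: [[0.93, 0.367, 0.0], [0.367, -0.93, 0.0], [0.0, -0.0, -1.0]]
ft_force: [-1.1, 1.2, 4.3]
grip_width: -0.0
gripper_force: 2.3
```

Call:
move_arm:
  jaw: [0,0,0]
  dp:
    - [0,0,0.1]
    - [0,0,0]
    - [0,0,0]
  turn:
    - [0,0,0]
    - [0,0,0]
    - [0,0,0]

```text
time_s: 4.72
position: [0.5235, -0.2218, 0.0667]
tool_rot: [[0.93, 0.367, 0.0], [0.367, -0.93, -0.0], [0.0, 0.0, -1.0]]
ft_force: [-3.4, 2.8, 9.4]
grip_width: -0.0
gripper_force: 4.9
```

The force reached 9.4 N with hardly any more travel, so the button is fully down at 6 mm. I'll let it spring back and go to the globe.

Call:
move_arm:
  jaw: [0,0,0,0,0,0,0,0,0,0,0]
  dp:
    - [0,0,-0.5]
    - [0,0,-1]
    - [0,0,-3]
    - [0,0,-4]
    - [0,0,-4]
    - [0,0,-4]
    - [0,0,-4]
    - [1.3,-3.6,-0.8]
    - [1.3,-3.6,-0.8]
    - [1.3,-3.6,-0.8]
    - [1.3,-3.6,-0.8]
  turn:
    - [0,0,0]
    - [0,0,0]
    - [0,0,0]
    - [0,0,0]
    - [0,0,0]
    - [0,0,0]
    - [0,0,0]
    - [0,0,0]
    - [0,0,0]
    - [0,0,0]
    - [0,0,0]

```text
time_s: 5.63
position: [0.5185, -0.0674, 0.3039]
tool_rot: [[0.931, 0.366, 0.001], [0.366, -0.931, -0.0], [0.0, 0.0, -1.0]]
ft_force: [0.9, -0.1, 0.1]
grip_width: 0.0
gripper_force: 0.0
```

Call:
move_arm:
  jaw: [0,0,0,0,0,0,0,0,0]
  dp:
    - [1.3,-3.6,-0.8]
    - [1.3,-3.6,-0.8]
    - [1.3,-3.6,-0.8]
    - [1.3,-3.6,-0.8]
    - [1.3,-3.6,-0.8]
    - [1.3,-3.6,-0.8]
    - [1.3,-3.6,-0.8]
    - [0,0,0]
    - [0,0,0]
  turn:
    - [0,0,0]
    - [0,0,0]
    - [0,0,0]
    - [0,0,0]
    - [0,0,0]
    - [0,0,0]
    - [0,0,0]
    - [0,0,-0.12]
    - [0,0,-0.12]

```text
time_s: 6.38
position: [0.5107, 0.2011, 0.3596]
tool_rot: [[0.811, 0.585, 0.001], [0.585, -0.811, 0.0], [0.001, 0.0, -1.0]]
ft_force: [-0.4, -0.4, 0.4]
grip_width: 0.0
gripper_force: 0.0
```

Call:
move_arm:
  jaw: [0,0,0,0,0,0,0,0,0,0,0,0]
  dp:
    - [0,0,0]
    - [0,0,0]
    - [0,0,0]
    - [0,0,0]
    - [0,0,0]
    - [0,0,0]
    - [0,0,0]
    - [0,0,0]
    - [0,0,0]
    - [0,0,0]
    - [0,0,0]
    - [0,0,0]
  turn:
    - [0,0,-0.12]
    - [0,0,-0.12]
    - [0,0,-0.12]
    - [0,0,-0.12]
    - [0,0,-0.12]
    - [0,0,-0.12]
    - [0,0,-0.12]
    - [0,0,-0.12]
    - [0,0,-0.12]
    - [0,0,-0.12]
    - [0,0,-0.12]
    - [0,0,0]

```text
time_s: 7.38
position: [0.511, 0.1989, 0.3594]
tool_rot: [[-0.361, 0.933, 0.0], [0.933, 0.361, -0.0], [-0.0, 0.0, -1.0]]
ft_force: [0.9, 0.2, -0.5]
grip_width: -0.0
gripper_force: 0.0
```

```bash
python3 look.py w3 pin_head=.169 flag_pin=.169 globe_mark=.169 globe_stand=0 globe_center=.105
```

```text
7.3833 [0.511  0.1989 0.3594] [[-0.361, 0.933, 0.0], [0.933, 0.361, -0.0], [-0.0, 0.0, -1.0]] [ 0.86  0.23 -0.48]
pin_head 0.59 315 50 [0.4671 0.3009 0.169 ] [0.4675 0.3001 0.1768]
flag_pin 0.87 277 169 [0.4701 0.19   0.169 ] [0.4705 0.1923 0.1782]
globe_mark 0.92 392 131 [0.558  0.2623 0.169 ] [0.5979 0.2585 0.    ]
```

View pics/w3.png

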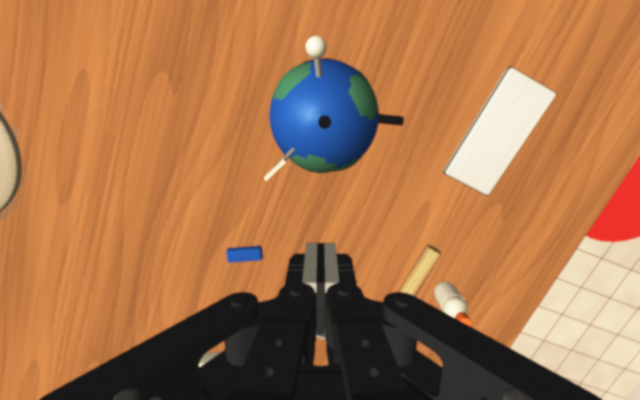

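Wrist view: ball at (316,47), axis knob at (324,122), tab tip at (403,121), flag at about (279,165).

```bash
python3 - <<'E'
from h import *
st=observe()
P={n:at_z("wrist",u,v,z,st) for n,u,v,z in [("knob",324.5,122,.171),("ball",316,47,.171),("tip",403,121,.018),("tipc",390,120,.018),("flag",279,165,.169)]}
Q={n:at_z("top",u,v,z) for n,u,v,z in [("knob",236,241,.171),("ball",211,254.5,.171),("tip",238,206,.018),("flag",262.5,254,.169)]}
for D in (P,Q):
    c=D["knob"]
    for n,p in D.items():
        d=p-c; print(n,p.round(4),round(np.hypot(d[0],d[1]),4),round(np.degrees(np.arctan2(d[1],d[0])),1))
E
```

```text
knob [0.4969 0.2473 0.171 ] 0.0 0.0
ball [0.4675 0.3035 0.171 ] 0.0633 117.6
tip [0.6023 0.2755 0.018 ] 0.1091 15.0
tipc [0.5853 0.2704 0.018 ] 0.0914 14.7
flag [0.4708 0.1943 0.169 ] 0.0591 -116.2
knob [0.4962 0.2457 0.171 ] 0.0 0.0
ball [0.4657 0.3031 0.171 ] 0.065 118.0
tip [0.5981 0.2703 0.018 ] 0.1048 13.6
flag [0.4653 0.1841 0.169 ] 0.0689 -116.6
```

Call:
move_arm:
  jaw: [0,0,0,0,0,0,0,0,0,0]
  dp:
    - [3.3,-1.35,0]
    - [3.3,-1.35,0]
    - [3.3,-1.3,0]
    - [0,0,0]
    - [0,0,0]
    - [0,0,0]
    - [0,0,0]
    - [0,0,0]
    - [0,0,0]
    - [0,0,0]
  turn:
    - [0,0,0]
    - [0,0,0]
    - [0,0,0]
    - [0,0,-0.12]
    - [0,0,-0.12]
    - [0,0,-0.12]
    - [0,0,-0.12]
    - [0,0,-0.12]
    - [0,0,-0.12]
    - [0,0,0]

```text
time_s: 8.52
position: [0.4384, 0.2772, 0.3591]
tool_rot: [[-0.886, 0.464, -0.0], [0.464, 0.886, 0.0], [0.0, 0.0, -1.0]]
ft_force: [0.7, 0.1, 0.3]
grip_width: -0.0
gripper_force: 0.0
```

Call:
move_arm:
  jaw: [0,0,0,0,0,0,0]
  dp:
    - [0,0,3.5]
    - [0,0,3.5]
    - [0,0,3.5]
    - [0,0,3.5]
    - [0,0,2.5]
    - [0,0,1.3]
    - [0,0,0]
  turn:
    - [0,0,0]
    - [0,0,0]
    - [0,0,0]
    - [0,0,0]
    - [0,0,0]
    - [0,0,0]
    - [0,0,0]

```text
time_s: 9.1
position: [0.4373, 0.2768, 0.1783]
tool_rot: [[-0.882, 0.471, -0.005], [0.471, 0.882, -0.002], [0.004, -0.004, -1.0]]
ft_force: [0.4, 0.4, 0.0]
grip_width: -0.0001
gripper_force: 0.0
```

```bash
python3 - <<'E'
from h import *
st=observe(); C=np.array([.4966,.2465]); p=st["position"]; d=p[:2]-C
print(st["time_s"],p.round(4),np.hypot(*d),np.degrees(np.arctan2(d[1],d[0])),np.degrees(np.arctan2(st["tool_rot"][1,0],st["tool_rot"][0,0])),st["q"].round(0))
im,_=cams.get_image("wrist"); cv2.imwrite("pics/w4.png",im[:,:,::-1])
E
```

```text
9.1 [0.4373 0.2768 0.1783] 0.06658179981796002 152.96864083487995 151.90786946955157 [ 19.  23.  86.   0.  72. -43.]
```

View pics/w4.png

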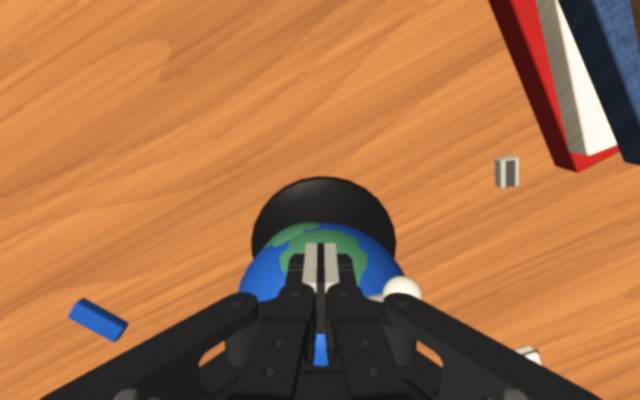

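The fingertips are beside the ball, which shows at (403,288), and clear of it. Now I'll sweep clockwise about the globe's axis.

Call:
move_arm:
  jaw: [0,0,0,0,0,0,0,0,0,0,0,0]
  dp:
    - [0,0.4,0]
    - [0,0.4,0]
    - [-0.01,0.4,0]
    - [-0.01,0.4,0]
    - [-0.01,0.4,0]
    - [-0.01,0.4,0]
    - [-0.01,0.4,0]
    - [-0.01,0.4,0]
    - [-0.01,0.4,0]
    - [-0.01,0.4,0]
    - [-0.01,0.4,0]
    - [-0.01,0.4,0]
  turn:
    - [0,0,0.06]
    - [0,0,0.06]
    - [0,0,0.06]
    - [0,0,0.06]
    - [0,0,0.06]
    - [0,0,0.06]
    - [0,0,0.06]
    - [0,0,0.06]
    - [0,0,0.06]
    - [0,0,0.06]
    - [0,0,0.06]
    - [0,0,0.06]

```text
time_s: 10.15
position: [0.4739, 0.3088, 0.1828]
tool_rot: [[-0.352, 0.936, 0.002], [0.936, 0.352, 0.001], [-0.0, 0.002, -1.0]]
ft_force: [-1.0, -1.3, 0.8]
grip_width: 0.0002
gripper_force: 0.5
```

```bash
cat > chk.py <<'E'
from h import *
st=observe(); C=np.array([.4966,.2465]); p=st["position"]; d=p[:2]-C
print(st["time_s"],p.round(4),"r",np.hypot(*d).round(4),"ang",np.degrees(np.arctan2(d[1],d[0])).round(1),"yaw",np.degrees(np.arctan2(st["tool_rot"][1,0],st["tool_rot"][0,0])).round(1),st["q"].round(0))
for c in ("top","scene"):
    im,_=cams.get_image(c); cv2.imwrite("pics/%s_l.png"%c,im[:,:,::-1])
    for n in ("pin_head","flag_pin"):
        for x in cams.mark_of(c,n)[:1]:
            u,v=x["location"][0]*640,x["location"][1]*400; q=at_z(c,u,v,.169); e=q[:2]-C
            print(c,n,round(x["p"],2),round(u),round(v),q.round(4),np.hypot(*e).round(4),np.degrees(np.arctan2(e[1],e[0])).round(1))
E
python3 chk.py
```

```text
10.15 [0.4739 0.3088 0.1828] r 0.0663 ang 110.0 yaw 110.6 [21. 27. 78. -0. 75.  1.]
top pin_head 0.65 226 159 [0.6921 0.2737 0.169 ] 0.1974 7.9
top flag_pin 0.7 251 264 [0.4429 0.2099 0.169 ] 0.065 -145.7
scene pin_head 0.64 432 218 [0.6929 0.349  0.169 ] 0.2214 27.6
scene flag_pin 0.65 360 165 [0.4591 0.2098 0.169 ] 0.0525 -135.6
```

Call:
move_arm:
  jaw: [0,0,0,0,0,0,0,0,0,0,0,0]
  dp:
    - [-0.01,0.4,0]
    - [-0.01,0.4,0]
    - [-0.01,0.4,0]
    - [-0.01,0.4,0]
    - [-0.01,0.4,0]
    - [-0.01,0.4,0]
    - [-0.01,0.4,0]
    - [-0.01,0.4,0]
    - [-0.01,0.4,0]
    - [-0.01,0.4,0]
    - [-0.01,0.4,0]
    - [-0.01,0.4,0]
  turn:
    - [0,0,0.06]
    - [0,0,0.06]
    - [0,0,0.06]
    - [0,0,0.06]
    - [0,0,0.06]
    - [0,0,0.06]
    - [0,0,0.06]
    - [0,0,0.06]
    - [0,0,0.06]
    - [0,0,0.06]
    - [0,0,0.06]
    - [0,0,0.06]

```text
time_s: 11.45
position: [0.5201, 0.309, 0.1813]
tool_rot: [[0.35, 0.937, -0.0], [0.937, -0.35, -0.0], [-0.0, -0.0, -1.0]]
ft_force: [-1.4, -0.1, 0.0]
grip_width: -0.0001
gripper_force: 0.6
```

Call:
move_arm:
  jaw: [0,0,0,0,0,0]
  dp:
    - [-0.01,0.4,0]
    - [-0.01,0.4,0]
    - [-0.01,0.4,0]
    - [-0.01,0.3,0]
    - [-0.01,0.2,0]
    - [0,0,0]
  turn:
    - [0,0,0.06]
    - [0,0,0.06]
    - [0,0,0.06]
    - [0,0,0.045]
    - [0,0,0.03]
    - [0,0,0]

```text
time_s: 11.95
position: [0.5353, 0.301, 0.1812]
tool_rot: [[0.574, 0.819, -0.0], [0.819, -0.574, 0.0], [0.0, -0.0, -1.0]]
ft_force: [0.3, -0.1, -0.6]
grip_width: 0.0003
gripper_force: 0.1
```

```bash
python3 chk.py; python3 -c "
import cv2,numpy as np
a=cv2.imread('pics/top_l.png')[160:310,170:330];b=cv2.imread('pics/scene_l.png')[120:270,310:470]
cv2.imwrite('pics/c5.png',cv2.resize(np.hstack([a,b]),None,fx=2.4,fy=2.4,interpolation=2))"
```

```text
11.95 [0.5353 0.301  0.1812] r 0.0669 ang 54.6 yaw 55.0 [18. 31. 70.  0. 79. 53.]
top pin_head 0.68 220 219 [0.5475 0.2855 0.169 ] 0.0641 37.4
top flag_pin 0.92 224 265 [0.4416 0.2735 0.169 ] 0.0612 153.8
scene pin_head 0.9 393 184 [0.5514 0.2831 0.169 ] 0.0659 33.7
scene flag_pin 0.9 379 158 [0.4296 0.2679 0.169 ] 0.0703 162.3
```

View pics/c5.png

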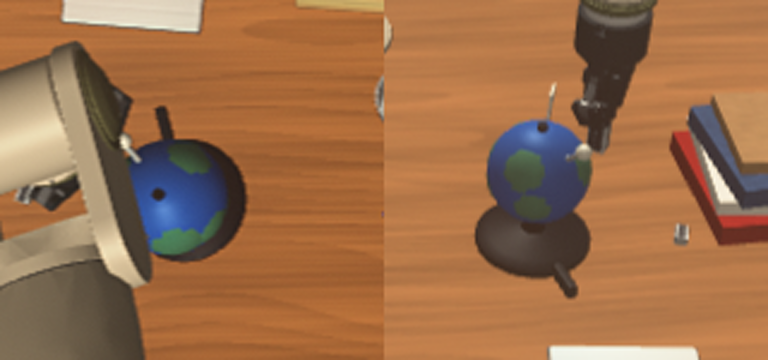

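The ball is at about 35°, 20° ahead of the fingers, and the tab is at 14.6°. About 20° is left, so I'll push 19° and then measure.

Call:
move_arm:
  jaw: [0,0,0,0,0,0,0,0,0]
  dp:
    - [-0.02,0.33,0]
    - [-0.02,0.33,0]
    - [-0.01,0.33,0]
    - [-0.01,0.33,0]
    - [-0.01,0.33,0]
    - [-0.01,0.27,0]
    - [-0.01,0.2,0]
    - [0,0.07,0]
    - [0,0,0]
  turn:
    - [0,0,0.05]
    - [0,0,0.05]
    - [0,0,0.05]
    - [0,0,0.05]
    - [0,0,0.05]
    - [0,0,0.04]
    - [0,0,0.03]
    - [0,0,0.01]
    - [0,0,0]

```text
time_s: 13.0
position: [0.5506, 0.2856, 0.1811]
tool_rot: [[0.807, 0.59, 0.0], [0.59, -0.807, 0.0], [0.0, -0.0, -1.0]]
ft_force: [-0.3, 0.0, 0.3]
grip_width: 0.0002
gripper_force: 0.1
```

```bash
python3 chk.py; python3 -c "
import cv2,numpy as np
a=cv2.imread('pics/top_l.png')[160:310,170:330];b=cv2.imread('pics/scene_l.png')[120:270,310:470]
cv2.imwrite('pics/c6.png',cv2.resize(np.hstack([a,b]),None,fx=2.4,fy=2.4,interpolation=2))"
```

```text
13.0 [0.5506 0.2856 0.1811] r 0.0667 ang 35.9 yaw 36.2 [16. 32. 69.  0. 79. 70.]
top pin_head 0.82 230 212 [0.5657 0.262  0.169 ] 0.0708 12.7
scene pin_head 0.84 388 189 [0.5697 0.2667 0.169 ] 0.0758 15.4
scene flag_pin 0.77 388 162 [0.4496 0.2876 0.169 ] 0.0624 138.8
```

View pics/c6.png

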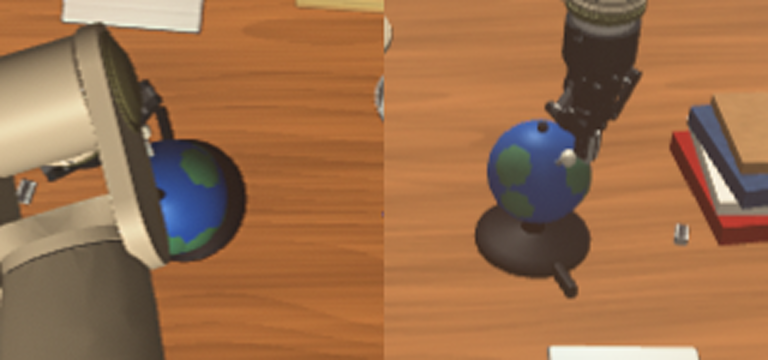

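Scene view: the ball is at about (386,186), close to the line of the tab. I'll back off, lift and measure from above with the wrist camera.

Call:
move_arm:
  jaw: [0,0,0,0,0,0,0,0,0,0,0]
  dp:
    - [0,-0.5,0]
    - [0,-1.5,0]
    - [0,0,-2]
    - [0,0,-4]
    - [0,0,-4]
    - [0,0,-4]
    - [-2.5,0.5,-3]
    - [-2.7,0.5,-1]
    - [-2.7,0.5,0]
    - [-2.7,0.5,0]
    - [0,0,0]
  turn:
    - [0,0,0]
    - [0,0,0]
    - [0,0,0]
    - [0,0,0]
    - [0,0,0]
    - [0,0,0]
    - [0,0,0]
    - [0,0,0]
    - [0,0,0]
    - [0,0,0]
    - [0,0,0]

```text
time_s: 14.22
position: [0.4616, 0.222, 0.3622]
tool_rot: [[0.808, 0.59, 0.001], [0.59, -0.808, -0.0], [0.0, 0.001, -1.0]]
ft_force: [-0.2, -0.6, 0.8]
grip_width: -0.0001
gripper_force: 0.0
```

```bash
python3 look.py w7 pin_head=.169 globe_mark=.169
```

```text
14.2167 [0.4616 0.222  0.3622] [[0.808, 0.59, 0.001], [0.59, -0.808, -0.0], [0.0, 0.001, -1.0]] [-0.22 -0.62  0.81]
pin_head 0.64 344 61 [0.5575 0.2653 0.169 ] [0.5567 0.2653 0.1767]
globe_mark 0.72 343 61 [0.5561 0.2662 0.169 ] [0.5553 0.2662 0.1765]
```

View pics/w7.png

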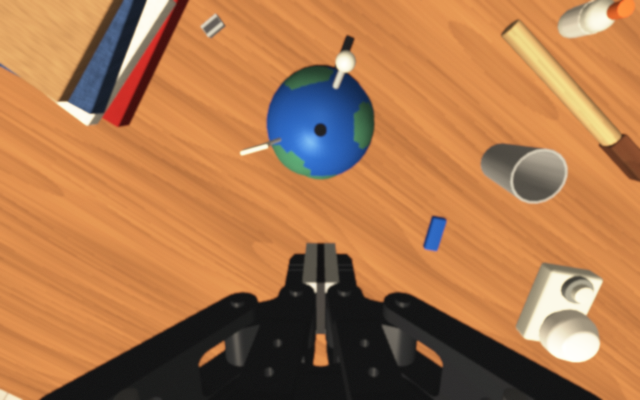

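```bash
python3 - <<'E'
from h import *
st=observe(); im=cv2.imread("pics/w7.png").astype(int)
def cen(m,r0,r1,c0,c1):
    ys,xs=np.nonzero(m[r0:r1,c0:c1]); return xs.mean()+c0,ys.mean()+r0,len(xs)
dark=im.max(2)<60; br=im.min(2)>150
for n,m,b,z in [("knob",dark,(120,140,310,332),.171),("ball",br,(45,76,330,360),.171),("tab",dark,(30,50,335,362),.018)]:
    u,v,k=cen(m,*b); p=at_z("wrist",u,v,z,st)
    if n=="knob": c=p
    for C in (c[:2],np.array([.4966,.2465])):
        e=p[:2]-C; print(n,round(u,1),round(v,1),k,p.round(4),np.hypot(*e).round(4),np.degrees(np.arctan2(e[1],e[0])).round(1))
E
```

```text
knob 319.9 129.5 79 [0.4999 0.2497 0.171 ] 0.0 0.0
knob 319.9 129.5 79 [0.4999 0.2497 0.171 ] 0.0046 44.1
ball 344.0 63.2 303 [0.5584 0.2663 0.171 ] 0.0608 15.9
ball 344.0 63.2 303 [0.5584 0.2663 0.171 ] 0.0649 17.8
tab 347.4 43.3 85 [0.5959 0.2763 0.018 ] 0.0996 15.5
tab 347.4 43.3 85 [0.5959 0.2763 0.018 ] 0.1037 16.7
```

In the same picture the ball sits within about 1° of the tab, so the alignment is good. The ball is at about (0.5588, 0.2658). I'll move over it and descend to a fingertip height of about 0.198 m.

Call:
move_arm:
  jaw: [0,0,0,0,0,0,0,0,0]
  dp:
    - [3.5,0.75,0]
    - [3.5,0.75,0]
    - [3.44,0.7,0]
    - [0,0,0]
    - [0,0,3.5]
    - [0,0,3.5]
    - [0,0,2.5]
    - [0,0,1]
    - [0,0,0]
  turn:
    - [0,0,0]
    - [0,0,0]
    - [0,0,0]
    - [0,0,0]
    - [0,0,0]
    - [0,0,0]
    - [0,0,0]
    - [0,0,0]
    - [0,0,0]

```text
time_s: 15.12
position: [0.5618, 0.2675, 0.2534]
tool_rot: [[0.807, 0.59, -0.005], [0.59, -0.807, -0.001], [-0.005, -0.002, -1.0]]
ft_force: [0.2, -0.4, 1.0]
grip_width: 0.0001
gripper_force: 0.0
```

```bash
python3 - <<'E'
from h import *
st=observe();print(st["time_s"],st["position"])
im,d=cams.get_image("wrist"); im2,_=cams.get_image("scene")
a=cv2.resize(im[130:330,220:420,::-1],(400,400)); b=cv2.resize(im2[110:230,320:440,::-1],(400,400),interpolation=2)
cv2.imwrite("pics/c8.png",np.hstack([a,b]))
E
```

```text
15.1167 [0.56178566 0.26751772 0.25337286]
```

View pics/c8.png

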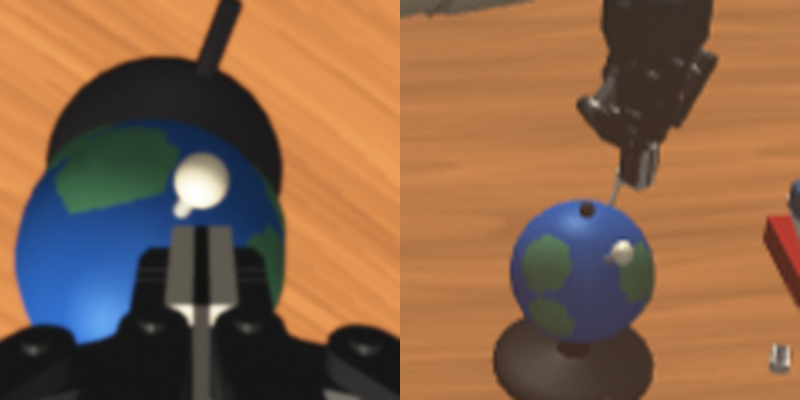

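The wrist crop shows the ball centred laterally under the fingertips at (320,220), and the tab lies behind it along the same line.

```bash
python3 - <<'E'
from h import *
st=observe();p=st["position"];print(st["time_s"],p.round(4))
b=at_z("wrist",320.2,220,.17,st); print(b.round(4),"tool delta cm",(st["tool_rot"].T@(b-p)*100).round(2))
t1=at_z("wrist",220+234/2,130+0,.018,st);t0=at_z("wrist",220+205/2,130+70/2,.018,st)
e=t1-t0;print("tab dir",np.degrees(np.arctan2(e[1],e[0])),t0.round(4),t1.round(4))
E
```

```text
15.2167 [0.5628 0.2675 0.2573]
[0.558  0.2639 0.17  ] tool delta cm [-0.62  0.    8.73]
tab dir 14.055908607523813 [0.5648 0.2654 0.018 ] [0.6046 0.2754 0.018 ]
```

The ball is on the tab's line to within a millimetre. I'll do the final centring and descent, then hold.

Call:
move_arm:
  jaw: [0,0,0,0,0,0,0,0,0,0,0,0]
  dp:
    - [-0.55,0,0.5]
    - [0,0,1.5]
    - [0,0,1.3]
    - [0,0,0.75]
    - [0,0,0]
    - [0,0,0]
    - [0,0,0]
    - [0,0,0]
    - [0,0,0]
    - [0,0,0]
    - [0,0,0]
    - [0,0,0]
  turn:
    - [0,0,0]
    - [0,0,0]
    - [0,0,0]
    - [0,0,0]
    - [0,0,0]
    - [0,0,0]
    - [0,0,0]
    - [0,0,0]
    - [0,0,0]
    - [0,0,0]
    - [0,0,0]
    - [0,0,0]

```text
time_s: 16.22
position: [0.5578, 0.2637, 0.2157]
tool_rot: [[0.808, 0.59, 0.0], [0.59, -0.808, 0.0], [0.0, 0.0, -1.0]]
ft_force: [-0.3, -0.1, -0.7]
grip_width: 0.0
gripper_force: 0.0
```

```bash
python3 - <<'E'
from h import *
im,d=cams.get_image("wrist"); im2,_=cams.get_image("scene")
a=cv2.resize(im[130:330,220:420,::-1],(400,400)); b=cv2.resize(im2[110:230,320:440,::-1],(400,400),interpolation=2)
cv2.imwrite("pics/c9.png",np.hstack([a,b]))
E
```

```text
(no output)
```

View pics/c9.png

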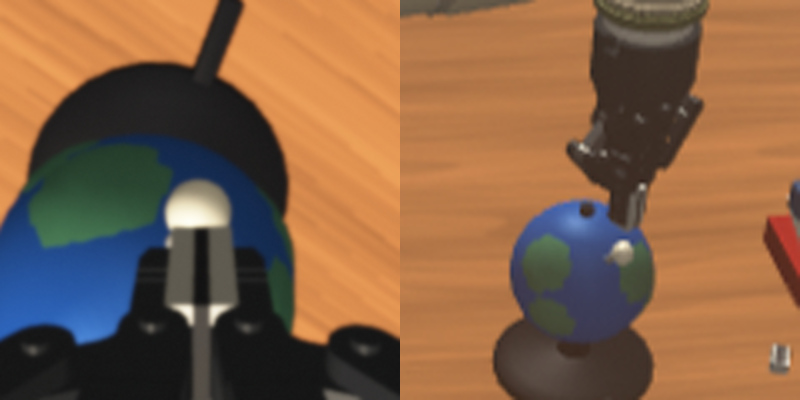

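The fingertips are above the ball, centred to within about 2 mm, with a gap of about 19 mm. I'll hold here.

Call:
move_arm:
  jaw: [0,0,0,0,0,0,0,0,0,0]
  dp:
    - [0,0,0]
    - [0,0,0]
    - [0,0,0]
    - [0,0,0]
    - [0,0,0]
    - [0,0,0]
    - [0,0,0]
    - [0,0,0]
    - [0,0,0]
    - [0,0,0]
  turn:
    - [0,0,0]
    - [0,0,0]
    - [0,0,0]
    - [0,0,0]
    - [0,0,0]
    - [0,0,0]
    - [0,0,0]
    - [0,0,0]
    - [0,0,0]
    - [0,0,0]

```text
time_s: 17.15
position: [0.5578, 0.2637, 0.2155]
tool_rot: [[0.808, 0.59, -0.0], [0.59, -0.808, 0.0], [-0.0, -0.0, -1.0]]
ft_force: [0.4, 0.5, -0.0]
grip_width: 0.0
gripper_force: 0.0
```

Call:
move_arm:
  jaw: [0,0,0,0,0,0,0,0,0,0,0]
  dp:
    - [0,0,0]
    - [0,0,0]
    - [0,0,0]
    - [0,0,0]
    - [0,0,0]
    - [0,0,0]
    - [0,0,0]
    - [0,0,0]
    - [0,0,0]
    - [0,0,0]
    - [0,0,0]
  turn:
    - [0,0,0]
    - [0,0,0]
    - [0,0,0]
    - [0,0,0]
    - [0,0,0]
    - [0,0,0]
    - [0,0,0]
    - [0,0,0]
    - [0,0,0]
    - [0,0,0]
    - [0,0,0]

```text
time_s: 18.07
position: [0.5578, 0.2637, 0.2155]
tool_rot: [[0.808, 0.59, -0.0], [0.59, -0.808, 0.0], [-0.0, -0.0, -1.0]]
ft_force: [0.2, -0.6, -0.2]
grip_width: -0.0001
gripper_force: 0.0
```

```bash
python3 -c "
from rig import observe,ticket
s=observe();print(s['time_s'],s['position']);print(ticket.close_job())"
```

```text
18.0667 [0.5578042  0.26368907 0.21551211]
the job is handed in; nothing more can be done
None
```

I handed the job in at 18 s: the lamp button was pressed fully down and released, the ball pin was turned to within about 1° of the tab, and the fingertips held about 19 mm above the ball for about 2.5 s and finished there; no verdict came back.

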